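# Uncover the nest and nip the spacer block in the trigger clamp

### The arm

A 6-joint arm with a two-finger parallel gripper is mounted at the origin on the work surface. World frame = base frame: x ahead of the robot, y to its left, z up, the work surface at z = 0. Lengths are in mm, angles in rad, forces in N, time in s.
With the tool pointing down it reaches from about 400 to 825 mm from the base axis. Payload 7 kg.
Tool frame: the origin (TCP) lies at the very end of the fingers, on their centre line; the grasp point (between the pads) lies 19 mm behind it; z points along the fingers, y is the direction in which the jaws open and shut (so a half turn about z gives the same grasp; the last joint's range is limited). The gripper opens to 88 mm and grips with 3 to 60 N. Pads are 19 mm wide; open, the fingers measure 130 mm over their backs; the gripper's body (78 mm by 193 mm) begins 47 mm behind the grasp point.
Start: joints at [-0.835, 0.359, 0.012, 0, -1.224, -0.288], TCP at [292.235, -608.435, 226.561] pointing down, gripper open.
Joint ranges: [-3.07, 3.07], [-1.43, 2.12], [-1.02, 1.25], [-3.03, 1.67], [-3.05, -0], [-3.03, 3.03]. Speed limits (rad/s): [2.39, 2.39, 3.01, 3.14, 3.14, 3.14].

### API

Orientations are given as a unit quaternion [w, x, y, z].
In Python, from rig import r, vision, ticket gives the robot as it stands. The module is installed in compiled form; this text tells all that it offers.
- The arm moves only by the tool step_arm, never from a script. Its argument "moves" is a list of rows, each an object of numbers: "x", "y", "z": the shift along the world's x, y, z in m; "wx", "wy", "wz": the turn, a rotation vector about the world's x, y, z in degrees. A call has 1 to 5 rows; each row is the pose to reach, as a shift and turn from the pose commanded when the call began; what a row does not reach only later rows make up. A row lasts 1/8 s, in which the tool goes at most 62.5 mm and 10.7 degrees, less where a joint would pass 70% of its speed; a pose out of reach is approached as far as the arm can. A call with a gripper value outside its range is refused whole. "claw" is the opening, from 0 (shut) to 1 (fully open), set as the call begins (left out, the last holds). The fingers move at their own pace and stop on an object; "force" is the grip in N (left out, the last holds). Time passes only in rows, so rows that repeat a pose let the fingers close. It gives the time, the measured TCP pose, the force and the opening at its end, in the units of the state.
- r.get_state(): the state, without advancing time (a new reading comes with each control period).
- vision.snapshot(name): name is "scene" or "side" or "wrist"; returns the picture (384x512x3 uint8, blue, green, red); there is no depth.
- vision.camera_params(name): a dict with "K" (3x3 intrinsics, pixels), "R" (3x3) and "t" (3): a world point X has camera coordinates R X + t. Camera axes: x right, y down, z forward; pixel columns grow to the right and rows downward; lengths in mm; the calibration is good to about 2 mm. A picture is of the moment at which its call begins: read the wrist's pose just before it. camera_params takes no time and is no camera call; for the wrist camera it gives the pose at the moment of the call.
- ticket.finish_job(): hands the job in, once; it reports no verdict.
The state is a dict: "time": time; "joints": joint angles; "qvel": joint speeds; "joint_torque": joint torques, N m; "eef_pos": TCP position; "ee_rot": TCP orientation; "wrist_force": force on the tool from outside, world axes, zero at the start; "torque": the same for the moment, N m; "finger_gap": finger opening in mm.
Only numpy, scipy, OpenCV 4.12 (cv2) and the standard library are available. Lean on these libraries where they do the work, as an engineer would, in place of code of your own. Each camera call takes 0.05 s, during which the arm holds its last target.

### The job

Lift the blue dust lid off the red nest by its black knob and set it down right way up on the bench. Then pump the yellow trigger of the clamp to walk the jaw forward until its orange spring pad presses the white spacer block against the steel end wall, and finish while still holding the trigger squeezed, with the pad pushed about halfway (5 of its 10 mm) into the jaw and never right in, which would crush the block. Move the jaw only with the trigger, and leave the jar, the washer stack and the caliper where they are.

Things in the scene. Friction and masses are not known exactly. Their poses are not given: they have to be found in the camera images.
- station: Fixed clamp, dark base plate 320 x 110 x 12 mm. Origin on the bench under the clamp; local x = clamping direction (grip to steel end wall), z up. Along local x, mm: grip post -115 to -103; trigger pivot -85 at z 55; grey cheeks -121 to -57, up to z 62; red nest 75 to 135. A flat rack bar, below z 22, runs from the jaw back to x = -155 + jaw travel. Post, trigger and lid alone rise above z 70.
- jaw_travel (a joint): How far the jaw has slid forward along station local x, m, 0 to 0.07. It ratchets forward in 5 mm teeth as the trigger is squeezed and stays where it is left (brake of about 3 N; only a bigger push slides it back). The pad just meets a block seated on the end wall at 0.054.
- jaw: Grey jaw, 22 x 40 mm, top at z 66 mm; do not push it directly. While the lid is on, the lid's skirt bars its way. Its frame is the station frame shifted forward by joint jaw_travel; its front face is at x = 27 mm in it.
- pad: Orange pad 8 mm thick, 28 x 28 mm, in front of the jaw on two spring rods; its centre is at height 33 mm. Its frame coincides with that of the jaw, shifted back by joint pad_travel. With the pad out, the gap between pad and jaw is 10 mm; half of each rod (the 5 mm next to the pad) wears a yellow sleeve.
- pad_travel (a joint): How far the pad is pushed into the jaw, m: 0 out, 0.010 right in. Spring 1.5 N per mm. When the trigger is let go it springs back until only about 2 mm (3 N, what the brake holds) remains. Aim for 0.005.
- pad_front (a point): Centre of the pad's front face.
- trigger_travel (a joint): Trigger angle, rad: 0 let go (leaning 0.25 towards the jaw), 0.5 fully squeezed to the grip post. A spring brings it back, and the jaw stays. While the pawl is engaged the jaw moves 24 mm per rad (about 12 mm a full stroke); each stroke first takes up 0 to 5 mm (of jaw travel) of slack. Pull at the blade: 2 to 15 N.
- trigger: Yellow trigger blade 8 mm thick, 24 mm wide (station y), standing up in front of the grip post on the jaw's side, from 8 to 62 mm above the pivot along its own z; origin at the pivot. Its top is at about z 115 mm. Squeezing moves the top towards station -x, to the post.
- trigger_pull (a point): Point on the blade's jaw-side face, 48 mm from the pivot, where to squeeze; at height about 102 mm. It is 46 mm from the back of the post when let go, 22 mm when fully squeezed.
- grip_top (a point): Centre of the top of the fixed upright black grip post (12 mm thick in station x, 26 mm wide in y), at z 118 mm.
- lid: Loose blue dust lid 78 x 96 mm (its x, y), 15 mm high with a 10 mm skirt, 150 g; origin at the centre of the skirt's lower edge, z up. On the nest its origin is 47 mm above the bench and at station x 108 mm; the skirt fits round the nest with 2 mm play.
- lid_knob (a point): Grip point on the lid's black round knob: 24 mm diameter, from 21 to 49 mm above the lid's origin (a thin neck below); this point is 37 mm above the lid's origin.
- block: White plastic spacer block 36 x 36 x 30 mm high, 55 g, lying loose on the nest floor under the lid, up to 6 mm from the end wall; origin at the centre of its underside.
- jar: Bystander: small jar, 52 mm diameter, 65 mm high; origin under its centre.
- washers: Bystander: stack of big washers, 42 mm diameter, 25 mm high; origin under its centre.
- caliper: Bystander: caliper lying flat, about 200 x 60 x 12 mm, long along its x; origin near its middle on the bench.
- nest_end (a point): Centre of the inner face of the steel end wall of the red nest, at height 31 mm (station x 135 mm, wall top at z 57), against which the block is pressed. Nest floor at z 16, side walls at station y +-38 to +-42 up to z 57, open towards the jaw.
Not all that is in view belongs to the job. Of the things like the lid, leave any that is pink or purple; of the rest the larger one is meant.

How it is judged:
By the outcome, as a careful person would: the job done as asked, in the order asked, and still so for the second after the job is handed in, while the arm keeps its last pose, push and grip.
It also fails if it takes over 67 s, if anything falls off the work surface, if the arm or the gripper's body presses on something with over 40 N, if the wrist force passes 120 N, or if a joint passes its speed limit or range.

## Working session

There is one attempt and no reset: what is moved stays moved. The work goes in short steps, Python scripts to look and compute and a tool call to move; the robot and the scene stay as the last step left them, time stands still between calls to the robot, and variables do not carry over. Pictures are saved under pics/ and viewed, and the job is handed in when it is done.

Besides the shell and the picture viewer there is one more tool, called after "Call:" in YAML: its name, and indented under it one key for each argument. step_arm: Moves the arm, as the interface text tells. Its arguments: {"type":"object","properties":{"moves":{"type":"array"},"claw":{"type":"number"},"force":{"type":"number"}},"required":["moves"]}

```bash
mkdir -p pics; ls; python3 - <<'E'
from rig import r, vision, ticket
import cv2,numpy as np
s=r.get_state(); print(s)
for n in("scene","side","wrist"):
    im=vision.snapshot(n); cv2.imwrite(f"pics/a_{n}.png",im)
    p=vision.camera_params(n); print(n,p['K'].tolist() if hasattr(p['K'],'tolist') else p['K'],p['R'],p['t'])
E
```

```text
pics
{'time': 0.0, 'joints': array([-8.34926952e-01,  3.59358438e-01,  1.10371714e-02, -3.63080371e-04,
       -1.22409773e+00, -2.88104584e-01]), 'qvel': array([ 0.00014764, -0.00123851, -0.00016188, -0.00143252, -0.00128395,
        0.0003738 ]), 'joint_torque': array([-1.31945813e-03, -5.82716024e+01,  2.93043441e+01,  6.99675992e+00,
        6.81476711e-03, -1.40722004e-04]), 'eef_pos': array([ 292.00277755, -608.01231305,  225.62931863]), 'ee_rot': array([-2.48680690e-04, -2.21956430e-01,  9.75056232e-01,  7.90923045e-04]), 'wrist_force': array([ 0.36938757,  0.46138722, -0.10120894]), 'torque': array([ 0.01935149,  0.00309838, -0.00659414]), 'finger_gap': 87.81097675499785}
scene [[402.7675918092681, 0.0, 256.72438226208925], [0.0, 402.7675918092681, 196.6271161185412], [0.0, 0.0, 1.0]] [[-0.36636689  0.9303829  -0.01276585]
 [ 0.74086317  0.28338226 -0.60894684]
 [-0.56293611 -0.2325557  -0.7931083 ]] [ 288.08613445 -346.58966094 1360.16614256]
side [[379.7955369692681, 0.0, 250.7621121498981], [0.0, 379.7955369692681, 193.36060163156188], [0.0, 0.0, 1.0]] [[-0.78410207 -0.62013908  0.02472781]
 [-0.34369069  0.40069579 -0.84930536]
 [ 0.51677911 -0.67444081 -0.52732242]] [404.92855807 300.77953368 570.14512918]
wrist [[328.19191444227783, 0.0, 258.18902666498974], [0.0, 328.19191444227783, 193.30089062210843], [0.0, 0.0, 1.0]] [[-0.43391917  0.90095095  0.00123869]
 [ 0.87298903  0.42011138  0.24778333]
 [ 0.22272024  0.1085993  -0.96881468]] [673.62499899 -28.80643943 389.36637229]
```

View pics/a_scene.png

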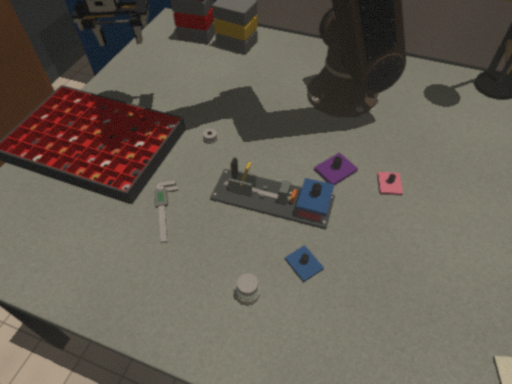

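View pics/a_side.png

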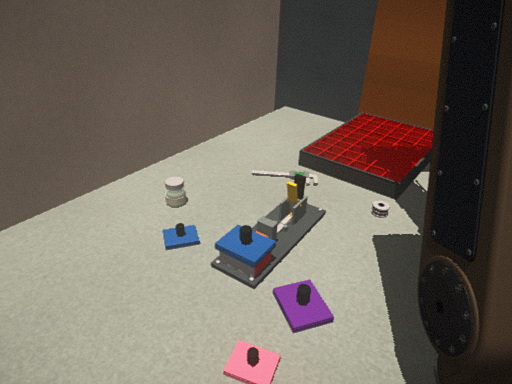

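View pics/a_wrist.png

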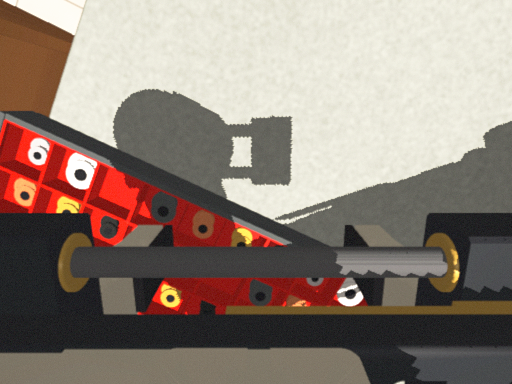

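The scene view shows the nest's lid at about (316,195), with its knob at (316,189). The post is at (235,165), the yellow trigger at (247,170), the jar at (247,288), the caliper at (163,210) and the washers at (210,135). Next I'll enlarge both views and triangulate.

```bash
cat > h.py <<'E'
from rig import r, vision, ticket
import cv2,numpy as np
def ray(p,uv):
    d=np.linalg.inv(p['K'])@np.array([uv[0],uv[1],1.]); R=np.array(p['R']);return -R.T@np.array(p['t']),R.T@d/np.linalg.norm(d)
def plane(p,uv,z):
    c,d=ray(p,uv); return c+d*(z-c[2])/d[2]
def tri(p1,a,p2,b):
    c1,d1=ray(p1,a);c2,d2=ray(p2,b)
    A=np.stack([d1,-d2],1);s=np.linalg.lstsq(A,c2-c1,rcond=None)[0]
    x=c1+s[0]*d1;y=c2+s[1]*d2;return (x+y)/2,np.linalg.norm(x-y)
def proj(p,X):
    q=np.array(p['K'])@(np.array(p['R'])@np.array(X)+np.array(p['t']));return q[:2]/q[2]
def crop(im,x0,y0,x1,y1,k,f):
    cv2.imwrite(f,cv2.resize(im[y0:y1,x0:x1],None,fx=k,fy=k,interpolation=cv2.INTER_NEAREST))
E
python3 - <<'E'
from h import *
a=cv2.imread("pics/a_scene.png");b=cv2.imread("pics/a_side.png")
crop(a,205,145,345,230,5,"pics/c1.png");crop(b,200,160,340,290,4,"pics/c2.png")
E
```

```text
(no output)
```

View pics/c1.png

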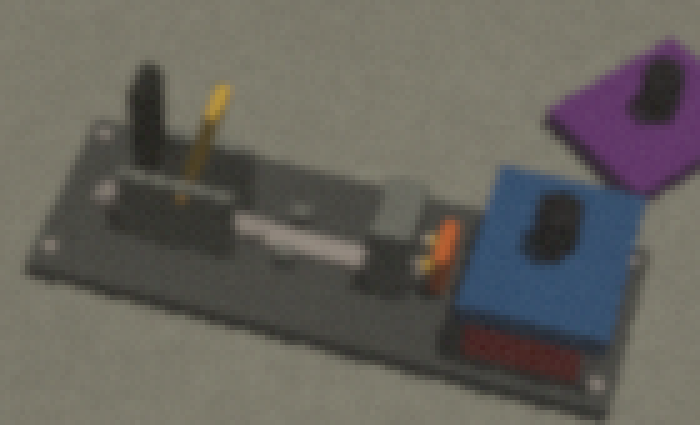

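View pics/c2.png

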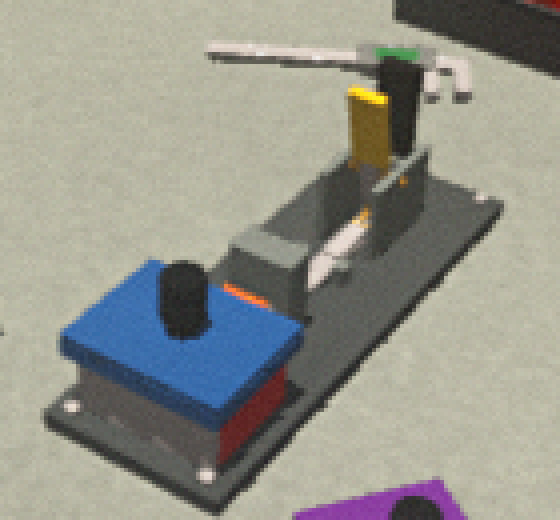

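```bash
python3 - <<'E'
from h import *
S=vision.camera_params("scene");D=vision.camera_params("side")
f=lambda x,y:((x+.0)/5+205-.4,y/5+145-.4); g=lambda x,y:(x/4+200-.4,y/4+160-.4)
np.set_printoptions(precision=1,suppress=True)
for n,a,b,z in [("knobtop",(561,202),(184,271),96),("posttop",(150,68),(400,63),118),("trigtop",(220,90),(368,96),115)]:
    a=f(*a);b=g(*b);print(n,tri(S,a,D,b),plane(S,a,z),plane(D,b,z))
# base corners z=12
for c in [(28,265),(606,412),(650,252),(95,122)]: print("scene corner",plane(S,f(*c),12))
for c in [(46,413),(218,505),(502,205)]: print("side corner",plane(D,g(*c),12))
for c in [(498,167),(648,198),(605,342),(458,306)]: print("lid scene",plane(S,f(*c),62))
for c in [(150,262),(302,332),(215,415),(62,338)]: print("lid side",plane(D,g(*c),62))
E
```

```text
knobtop (array([494.2,  46.4,  98.8]), np.float64(2.8892047757781985)) [490.7  44.8  96. ] [496.6  45.3  96. ]
posttop (array([ 505.3, -167.5,  122.3]), np.float64(6.514724155330753)) [ 498.6 -172.3  118. ] [ 508.7 -168.9  118. ]
trigtop (array([ 502.6, -130.4,  117.6]), np.float64(6.60302721716313)) [ 497.4 -134.3  115. ] [ 504.6 -129.1  115. ]
scene corner [ 565.8 -221.2   12. ]
scene corner [545.8  93.8  12. ]
scene corner [438.   88.2  12. ]
scene corner [ 459.5 -229.8   12. ]
side corner [543.8  97.1  12. ]
side corner [436.4  91.4  12. ]
side corner [ 456.7 -224.2   12. ]
lid scene [451.8   2.9  62. ]
lid scene [444.2  81.6  62. ]
lid scene [540.3  85.4  62. ]
lid scene [545.2  11.4  62. ]
lid side [543.3  15.3  62. ]
lid side [447.5  10.9  62. ]
lid side [443.5  86.9  62. ]
lid side [536.1  91.6  62. ]
```

```bash
python3 - <<'E'
from h import *
np.set_printoptions(precision=1,suppress=True)
s=r.get_state();W=vision.camera_params("wrist");R=np.array(W['R']);C=-R.T@W['t']
from scipy.spatial.transform import Rotation as Q
T=Q.from_quat(s['ee_rot'],scalar_first=True).as_matrix();np.set_printoptions(precision=3,suppress=True)
print("cam in tool",T.T@(C-s['eef_pos']),"\n",T.T@R.T)
S=vision.camera_params("scene");D=vision.camera_params("side")
for uv,n in [((336,168),"purple"),((390,184),"pink"),((304,264),"blue2"),((247,290),"jar"),((163,212),"cal"),((210,137),"wash")]: print(n,plane(S,uv,10))
for X in [(500,195,0),(540,150,0),(460,150,0),(460,240,0),(540,240,0)]: print(X,proj(S,X),proj(D,X))
E
```

```text
cam in tool [  67.873    0.648 -157.686] 
 [[ 0.001 -0.969 -0.248]
 [ 1.     0.001  0.   ]
 [ 0.    -0.248  0.969]]
purple [340.628  66.845  10.   ]
pink [345.042 220.021  10.   ]
blue2 [664.861  73.526  10.   ]
jar [775.385 -28.107  10.   ]
cal [ 652.081 -317.602   10.   ]
wash [ 354.255 -323.119   10.   ]
(500, 195, 0) [368.326 227.458] [191.887 306.19 ]
(540, 150, 0) [347.352 234.48 ] [194.147 282.36 ]
(460, 150, 0) [354.595 210.495] [224.547 302.343]
(460, 240, 0) [388.816 220.599] [189.27  333.785]
(540, 240, 0) [382.962 245.541] [158.308 310.146]
```

Call:
step_arm:
  moves:
    - {"x": 0.1,"y": 0.325,"z": 0.02,"wz": -22}
    - {"x": 0.1,"y": 0.325,"z": 0.02,"wz": -22}
    - {"x": 0.1,"y": 0.325,"z": 0.02,"wz": -22}
    - {"x": 0.1,"y": 0.325,"z": 0.02,"wz": -22}
    - {"x": 0.1,"y": 0.325,"z": 0.02,"wz": -22}

```text
validation failed for argument at $.mo...
```

Call:
step_arm:
  moves:
    - {"x": 0.1,"y": 0.325,"z": 0.02,"wx": 0.0,"wy": 0.0,"wz": -22.0}

```text
time: 0.28
eef_pos: [309.7, -550.1, 228.0]
ee_rot: [-0.001, -0.127, 0.992, 0.001]
wrist_force: [2.0, 1.5, 0.7]
finger_gap: 87.7
```

Call:
step_arm:
  moves:
    - {"x": 0.12,"y": 0.39,"z": 0.02,"wx": 0.0,"wy": 0.0,"wz": -11.2}
    - {"x": 0.12,"y": 0.39,"z": 0.02,"wx": 0.0,"wy": 0.0,"wz": -11.2}
    - {"x": 0.12,"y": 0.39,"z": 0.02,"wx": 0.0,"wy": 0.0,"wz": -11.2}
    - {"x": 0.12,"y": 0.39,"z": 0.02,"wx": 0.0,"wy": 0.0,"wz": -11.2}
    - {"x": 0.12,"y": 0.39,"z": 0.02,"wx": 0.0,"wy": 0.0,"wz": -11.2}

```text
time: 0.9
eef_pos: [401.8, -251.2, 245.6]
ee_rot: [0.0, -0.033, 0.999, -0.0]
wrist_force: [0.2, 1.0, -0.1]
finger_gap: 87.7
```

Call:
step_arm:
  moves:
    - {"x": 0.09,"y": 0.28,"z": 0.0,"wx": 0.0,"wy": 0.0,"wz": 0.0}
    - {"x": 0.09,"y": 0.28,"z": 0.0,"wx": 0.0,"wy": 0.0,"wz": 0.0}
    - {"x": 0.09,"y": 0.28,"z": 0.0,"wx": 0.0,"wy": 0.0,"wz": 0.0}
    - {"x": 0.09,"y": 0.28,"z": 0.0,"wx": 0.0,"wy": 0.0,"wz": 0.0}
    - {"x": 0.09,"y": 0.28,"z": 0.0,"wx": 0.0,"wy": 0.0,"wz": 0.0}

```text
time: 1.52
eef_pos: [491.9, 29.4, 245.5]
ee_rot: [0.0, -0.033, 0.999, 0.0]
wrist_force: [0.6, -1.5, -0.5]
finger_gap: 87.7
```

```bash
python3 - <<'E'
from h import *
s=r.get_state();W=vision.camera_params("wrist");im=vision.snapshot("wrist");cv2.imwrite("pics/w1.png",im)
print(s['eef_pos'],s['ee_rot'],s['qvel'].round(3))
np.savez("w1.npz",K=W['K'],R=W['R'],t=W['t'])
E
```

```text
[491.88619233  29.42788585 245.47693678] [ 1.31684355e-04 -3.34522738e-02  9.99440301e-01  1.12549474e-04] [ 0.571  0.203  0.207  0.002 -0.009 -0.569]
```

View pics/w1.png

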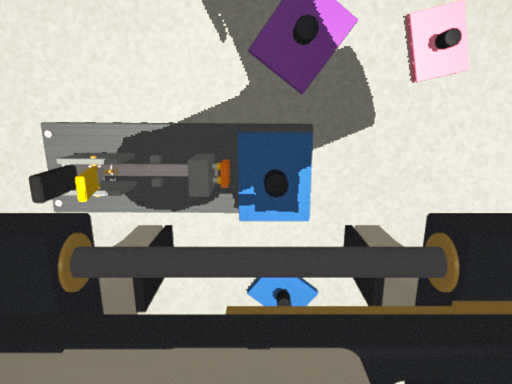

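The wrist view shows the lid at (275,175) with its knob at (276,183), the post top near (40,188), the trigger at (90,182), the jaw at (201,175) and the pad at (225,174).

```bash
python3 - <<'E'
from h import *
np.set_printoptions(precision=1,suppress=True)
W=dict(np.load("w1.npz"));im=cv2.imread("pics/w1.png");hsv=cv2.cvtColor(im,cv2.COLOR_BGR2HSV)
m=cv2.inRange(hsv,(100,120,60),(118,255,255))
n,l,st,c=cv2.connectedComponentsWithStats(m)
i=max([k for k in range(1,n) if st[k][1]<210],key=lambda k:st[k][4]);
cn=cv2.findContours((l==i).astype('u1'),0,2)[0][0];q=cv2.approxPolyDP(cv2.convexHull(cn),6,True)[:,0];print(q, cv2.minAreaRect(cn))
for p in q: print(plane(W,p,62))
print("ctr",plane(W,cv2.minAreaRect(cn)[0],62))
crop(im,20,110,330,230,2.5,"pics/w1c.png")
for n,uv,z in [("knobtop",(276,183),96)]: print(n,plane(W,uv,z))
E
```

```text
[[310 132]
 [308 219]
 [240 220]
 [238 132]] ((274.5, 176.0), (88.0, 75.0), 90.0)
[443.   79.4  62. ]
[536.5  87.3  62. ]
[542.7  13.1  62. ]
[448.    5.9  62. ]
ctr [491.2  46.9  62. ]
knobtop [491.2  46.7  96. ]
```

View pics/w1c.png

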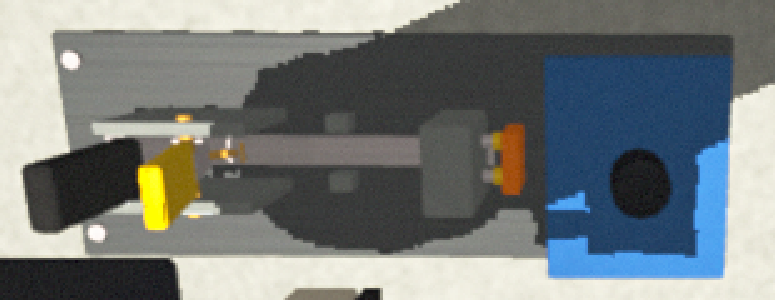

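Call:
step_arm:
  moves:
    - {"x": 0.0,"y": 0.0,"z": -0.05,"wx": 0.0,"wy": 0.0,"wz": 0.0}
    - {"x": 0.0,"y": 0.0,"z": -0.05,"wx": 0.0,"wy": 0.0,"wz": 0.0}
    - {"x": 0.0,"y": 0.0,"z": -0.05,"wx": 0.0,"wy": 0.0,"wz": 0.0}

```text
time: 1.95
eef_pos: [492.2, 26.6, 196.7]
ee_rot: [0.0, -0.033, 0.999, -0.0]
wrist_force: [0.2, -0.6, 0.0]
finger_gap: 87.7
```

Call:
step_arm:
  moves:
    - {"x": 0.0,"y": 0.02,"z": -0.05,"wx": 0.0,"wy": 0.0,"wz": 0.0}
    - {"x": 0.0,"y": 0.02,"z": -0.1,"wx": 0.0,"wy": 0.0,"wz": 0.0}
    - {"x": 0.0,"y": 0.02,"z": -0.128,"wx": 0.0,"wy": 0.0,"wz": 0.0}
    - {"x": 0.0,"y": 0.02,"z": -0.128,"wx": 0.0,"wy": 0.0,"wz": 0.0}
    - {"x": 0.0,"y": 0.02,"z": -0.128,"wx": 0.0,"wy": 0.0,"wz": 0.0}

```text
time: 2.58
eef_pos: [493.3, 47.3, 69.5]
ee_rot: [0.001, -0.033, 0.999, 0.0]
wrist_force: [0.3, 0.4, 1.1]
finger_gap: 87.5
```

Call:
step_arm:
  moves:
    - {"x": 0.0,"y": 0.0,"z": 0.0,"wx": 0.0,"wy": 0.0,"wz": 0.0}
    - {"x": 0.0,"y": 0.0,"z": 0.0,"wx": 0.0,"wy": 0.0,"wz": 0.0}
    - {"x": 0.0,"y": 0.0,"z": 0.0,"wx": 0.0,"wy": 0.0,"wz": 0.0}
    - {"x": 0.0,"y": 0.0,"z": 0.0,"wx": 0.0,"wy": 0.0,"wz": 0.0}
    - {"x": 0.0,"y": 0.0,"z": 0.0,"wx": 0.0,"wy": 0.0,"wz": 0.0}
  claw: 0.2
  force: 25

```text
time: 3.2
eef_pos: [491.6, 46.9, 67.4]
ee_rot: [-0.0, -0.033, 0.999, -0.0]
wrist_force: [0.6, 0.4, -0.1]
finger_gap: 43.0
```

Call:
step_arm:
  moves:
    - {"x": 0.0,"y": 0.0,"z": 0.0,"wx": 0.0,"wy": 0.0,"wz": 0.0}
    - {"x": 0.0,"y": 0.0,"z": 0.0,"wx": 0.0,"wy": 0.0,"wz": 0.0}
    - {"x": 0.0,"y": 0.0,"z": 0.0,"wx": 0.0,"wy": 0.0,"wz": 0.0}
    - {"x": 0.0,"y": 0.0,"z": 0.0,"wx": 0.0,"wy": 0.0,"wz": 0.0}
    - {"x": 0.0,"y": 0.0,"z": 0.0,"wx": 0.0,"wy": 0.0,"wz": 0.0}
  claw: 0.1

```text
time: 3.82
eef_pos: [491.6, 46.9, 67.3]
ee_rot: [-0.0, -0.033, 0.999, -0.0]
wrist_force: [0.1, -0.6, -0.8]
finger_gap: 23.7
```

Knob gripped (gap 23.7 mm). I'll lift slowly and straight up.

Call:
step_arm:
  moves:
    - {"x": 0.0,"y": 0.0,"z": 0.008,"wx": 0.0,"wy": 0.0,"wz": 0.0}
    - {"x": 0.0,"y": 0.0,"z": 0.02,"wx": 0.0,"wy": 0.0,"wz": 0.0}
    - {"x": 0.0,"y": 0.0,"z": 0.04,"wx": 0.0,"wy": 0.0,"wz": 0.0}
    - {"x": 0.0,"y": 0.0,"z": 0.07,"wx": 0.0,"wy": 0.0,"wz": 0.0}
    - {"x": 0.0,"y": 0.0,"z": 0.07,"wx": 0.0,"wy": 0.0,"wz": 0.0}

```text
time: 4.45
eef_pos: [493.3, 47.6, 140.5]
ee_rot: [0.003, -0.033, 0.999, 0.001]
wrist_force: [-0.3, 0.3, -1.8]
finger_gap: 23.5
```

Call:
step_arm:
  moves:
    - {"x": 0.0,"y": 0.04,"z": 0.0,"wx": 0.0,"wy": 0.0,"wz": 0.0}
    - {"x": 0.0,"y": 0.08,"z": 0.0,"wx": 0.0,"wy": 0.0,"wz": 0.0}
    - {"x": 0.0,"y": 0.12,"z": 0.0,"wx": 0.0,"wy": 0.0,"wz": 0.0}
    - {"x": 0.0,"y": 0.15,"z": 0.0,"wx": 0.0,"wy": 0.0,"wz": 0.0}
    - {"x": 0.0,"y": 0.16,"z": 0.0,"wx": 0.0,"wy": 0.0,"wz": 0.0}

```text
time: 5.08
eef_pos: [491.4, 208.3, 137.2]
ee_rot: [-0.0, -0.033, 0.999, -0.0]
wrist_force: [-0.9, 0.4, -1.6]
finger_gap: 23.4
```

```bash
python3 - <<'E'
from h import *
s=r.get_state();print(s['eef_pos'],s['wrist_force'],s['finger_gap'])
a=vision.snapshot("scene");b=vision.snapshot("side")
o=np.hstack([cv2.resize(a[100:300,180:430],None,fx=1.6,fy=1.6),cv2.resize(b[140:340,90:340],None,fx=1.6,fy=1.6)]);cv2.imwrite("pics/l1.png",o)
E
```

```text
[491.3579019  208.26385213 137.15530074] [-0.88025854  0.41455586 -1.58817227] 23.44660383967373
```

View pics/l1.png

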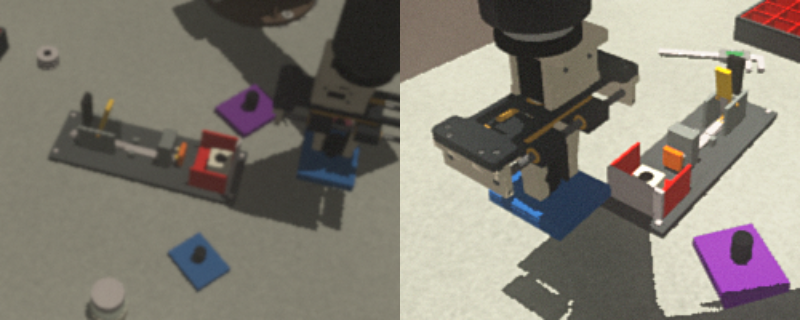

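The lid is off and level. Lowering it onto the bench at y≈207, clear of everything.

Call:
step_arm:
  moves:
    - {"x": 0.0,"y": 0.0,"z": -0.04,"wx": 0.0,"wy": 0.0,"wz": 0.0}
    - {"x": 0.0,"y": 0.0,"z": -0.08,"wx": 0.0,"wy": 0.0,"wz": 0.0}
    - {"x": 0.0,"y": 0.0,"z": -0.105,"wx": 0.0,"wy": 0.0,"wz": 0.0}
    - {"x": 0.0,"y": 0.0,"z": -0.112,"wx": 0.0,"wy": 0.0,"wz": 0.0}
    - {"x": 0.0,"y": 0.0,"z": -0.115,"wx": 0.0,"wy": 0.0,"wz": 0.0}

```text
time: 5.8
eef_pos: [492.0, 206.5, 22.8]
ee_rot: [0.0, -0.032, 0.999, 0.0]
wrist_force: [0.7, 0.3, -1.1]
finger_gap: 23.4
```

Call:
step_arm:
  moves:
    - {"x": 0.0,"y": 0.0,"z": -0.002,"wx": 0.0,"wy": 0.0,"wz": 0.0}
    - {"x": 0.0,"y": 0.0,"z": -0.002,"wx": 0.0,"wy": 0.0,"wz": 0.0}

```text
time: 6.05
eef_pos: [492.0, 207.2, 21.2]
ee_rot: [0.001, -0.033, 0.999, 0.0]
wrist_force: [-0.9, 1.0, -1.4]
finger_gap: 23.3
```

Call:
step_arm:
  moves:
    - {"x": 0.0,"y": 0.0,"z": -0.001,"wx": 0.0,"wy": 0.0,"wz": 0.0}
    - {"x": 0.0,"y": 0.0,"z": -0.0015,"wx": 0.0,"wy": 0.0,"wz": 0.0}
    - {"x": 0.0,"y": 0.0,"z": -0.0015,"wx": 0.0,"wy": 0.0,"wz": 0.0}

```text
time: 6.42
eef_pos: [492.1, 207.3, 20.3]
ee_rot: [0.001, -0.033, 0.999, 0.0]
wrist_force: [-3.3, -0.5, 10.5]
finger_gap: 23.4
```

Contact (10 N). I'll release and rise.

Call:
step_arm:
  moves:
    - {"x": 0.0,"y": 0.0,"z": 0.001,"wx": 0.0,"wy": 0.0,"wz": 0.0}
    - {"x": 0.0,"y": 0.0,"z": 0.001,"wx": 0.0,"wy": 0.0,"wz": 0.0}
    - {"x": 0.0,"y": 0.0,"z": 0.001,"wx": 0.0,"wy": 0.0,"wz": 0.0}
    - {"x": 0.0,"y": 0.0,"z": 0.001,"wx": 0.0,"wy": 0.0,"wz": 0.0}
  claw: 1.0

```text
time: 6.92
eef_pos: [491.6, 206.9, 19.8]
ee_rot: [-0.0, -0.033, 0.999, -0.0]
wrist_force: [0.8, -1.0, 0.6]
finger_gap: 57.7
```

Call:
step_arm:
  moves:
    - {"x": 0.0,"y": 0.0,"z": 0.03,"wx": 0.0,"wy": 0.0,"wz": 0.0}
    - {"x": 0.0,"y": 0.0,"z": 0.09,"wx": 0.0,"wy": 0.0,"wz": 0.0}
    - {"x": 0.0,"y": 0.0,"z": 0.15,"wx": 0.0,"wy": 0.0,"wz": 0.0}
    - {"x": 0.0,"y": -0.06,"z": 0.18,"wx": 0.0,"wy": 0.0,"wz": 0.0}
    - {"x": 0.0,"y": -0.12,"z": 0.2,"wx": 0.0,"wy": 0.0,"wz": 0.0}

```text
time: 7.55
eef_pos: [491.8, 91.4, 219.9]
ee_rot: [0.001, -0.034, 0.999, 0.001]
wrist_force: [1.5, -0.7, 0.3]
finger_gap: 87.4
```

Call:
step_arm:
  moves:
    - {"x": 0.01,"y": -0.12,"z": 0.0,"wx": 0.0,"wy": 0.0,"wz": 0.0}
    - {"x": 0.01,"y": -0.12,"z": 0.0,"wx": 0.0,"wy": 0.0,"wz": 0.0}
    - {"x": 0.01,"y": -0.12,"z": 0.0,"wx": 0.0,"wy": 0.0,"wz": 0.0}
    - {"x": 0.01,"y": -0.12,"z": 0.0,"wx": 0.0,"wy": 0.0,"wz": 0.0}

```text
time: 8.05
eef_pos: [501.5, -28.3, 218.1]
ee_rot: [-0.0, -0.032, 0.999, 0.0]
wrist_force: [0.3, 0.5, 0.8]
finger_gap: 87.7
```

```bash
python3 - <<'E'
from h import *
s=r.get_state();W=vision.camera_params("wrist");im=vision.snapshot("wrist");cv2.imwrite("pics/w2.png",im)
print(s['eef_pos'],s['ee_rot'],s['qvel'].round(3),s['finger_gap'])
np.savez("w2.npz",K=W['K'],R=W['R'],t=W['t'])
crop(im,20,0,500,230,1.66,"pics/w2c.png")
E
```

```text
[501.54370832 -28.34150524 218.07449889] [-9.28205677e-05 -3.19922658e-02  9.99488111e-01  5.36483631e-05] [0.032 0.002 0.003 0.001 0.    0.001] 87.73719931348118
```

View pics/w2c.png

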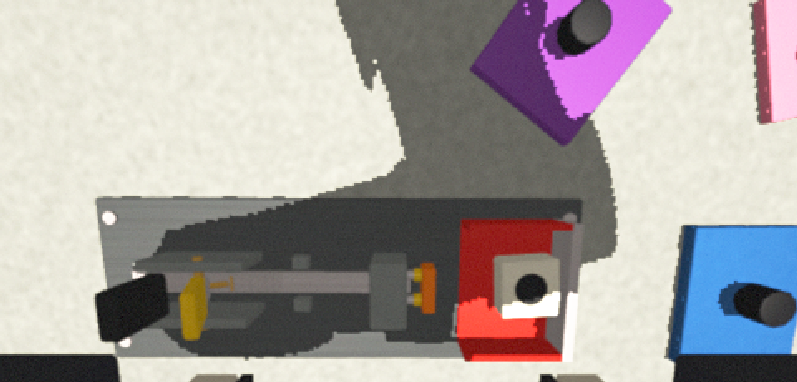

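The lid rests upright at right, and the white block sits near the end wall with the pad out. Enlarging for exact edges.

```bash
python3 - <<'E'
from h import *
im=cv2.imread("pics/w2.png")
a=cv2.resize(im[140:220,70:160],None,fx=6,fy=6,interpolation=cv2.INTER_CUBIC);cv2.imwrite("pics/w2a.png",a)
a=cv2.resize(im[125:225,230:380],None,fx=5,fy=5,interpolation=cv2.INTER_CUBIC);cv2.imwrite("pics/w2b.png",a)
E
```

```text
(no output)
```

View pics/w2a.png

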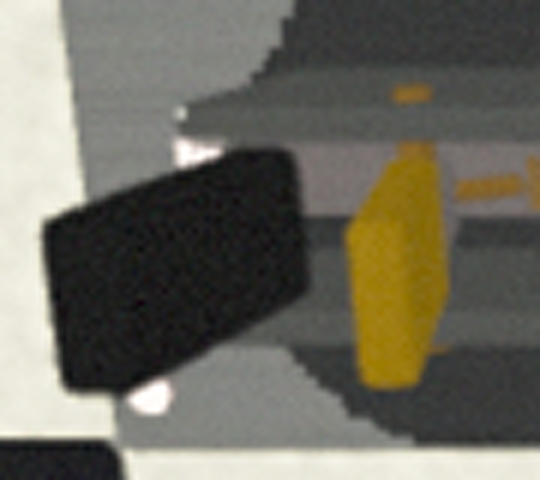

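View pics/w2b.png

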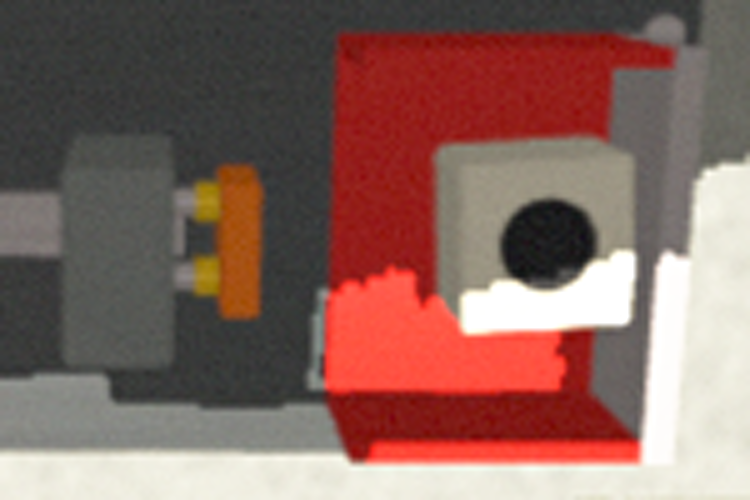

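```bash
python3 - <<'E'
from h import *
np.set_printoptions(precision=1,suppress=True)
W=dict(np.load("w2.npz"))
A=lambda x,y:(x/6+70-.4,y/6+140-.4);B=lambda x,y:(x/5+230-.4,y/5+125-.4)
print("post back top",plane(W,A(45,225),118),plane(W,A(65,390),118))
print("trig back top",plane(W,A(348,235),115),plane(W,A(362,386),115), "front", plane(W,A(415,386),114))
print("jaw front top",plane(W,B(173,140),66),plane(W,B(173,365),66),"back",plane(W,B(62,365),66))
print("pad top front",plane(W,B(262,185),47),plane(W,B(260,316),47))
print("pad top back",plane(W,B(219,170),47),plane(W,B(218,316),47))
print("wall inner top",plane(W,B(642,463),57),plane(W,B(675,65),57))
print("nest floor end",plane(W,B(612,70),16),plane(W,B(592,390),16))
print("nest open edge floor",plane(W,B(335,60),16),plane(W,B(327,380),16))
print("block top",[plane(W,B(*c),46) for c in [(463,334),(632,328),(634,155),(440,147)]])
E
```

```text
post back top [ 495.6 -173.9  118. ] [ 518.5 -172.8  118. ]
trig back top [ 495.  -134.8  115. ] [ 516.2 -133.5  115. ] front [ 516.1 -126.6  114. ]
jaw front top [472.8 -24.4  66. ] [516.7 -21.3  66. ] back [518.1 -43.   66. ]
pad top front [483.1  -5.3  47. ] [510.2  -3.5  47. ]
pad top back [480.6 -14.2  47. ] [510.8 -12.1  47. ]
wall inner top [533.6  76.1  57. ] [453.3  71.1  57. ]
nest floor end [457.8  70.9  16. ] [529.8  76.2  16. ]
nest open edge floor [459.5  10.8  16. ] [531.4  15.7  16. ]
block top [array([511.5,  38.9,  46. ]), array([508. ,  73.6,  46. ]), array([472.3,  69. ,  46. ]), array([473.2,  29.9,  46. ])]
```

Call:
step_arm:
  moves:
    - {"x": 0.0015,"y": -0.06,"z": 0.0,"wx": 0.0,"wy": 0.0,"wz": 0.0}
    - {"x": 0.0015,"y": -0.06,"z": 0.0,"wx": 0.0,"wy": 0.0,"wz": 0.0}
    - {"x": 0.0015,"y": -0.06,"z": 0.0,"wx": 0.0,"wy": 0.0,"wz": 0.0}
    - {"x": 0.0015,"y": -0.06,"z": 0.0,"wx": 0.0,"wy": 0.0,"wz": 0.0}
    - {"x": 0.0015,"y": -0.06,"z": 0.0,"wx": 0.0,"wy": 0.0,"wz": 0.0}
  claw: 0.0

```text
time: 8.72
eef_pos: [503.3, -87.1, 218.3]
ee_rot: [0.0, -0.033, 0.999, 0.0]
wrist_force: [-0.0, -0.2, 0.1]
finger_gap: 43.1
```

Call:
step_arm:
  moves:
    - {"x": 0.0,"y": 0.0,"z": 0.0,"wx": 0.0,"wy": 0.0,"wz": 0.0}
    - {"x": 0.0,"y": 0.0,"z": -0.04,"wx": 0.0,"wy": 0.0,"wz": 0.0}
    - {"x": 0.0,"y": 0.0,"z": -0.08,"wx": 0.0,"wy": 0.0,"wz": 0.0}
    - {"x": 0.0,"y": 0.0,"z": -0.11,"wx": 0.0,"wy": 0.0,"wz": 0.0}
    - {"x": 0.0,"y": 0.0,"z": -0.122,"wx": 0.0,"wy": 0.0,"wz": 0.0}

```text
time: 9.35
eef_pos: [502.2, -88.1, 94.7]
ee_rot: [-0.001, -0.033, 0.999, -0.0]
wrist_force: [-0.3, 0.5, -0.3]
finger_gap: 0.4
```

Call:
step_arm:
  moves:
    - {"x": 0.0,"y": 0.0,"z": 0.0,"wx": 0.0,"wy": 0.0,"wz": 0.0}
    - {"x": 0.0,"y": 0.0,"z": 0.0,"wx": 0.0,"wy": 0.0,"wz": 0.0}

```text
time: 9.6
eef_pos: [504.1, -87.9, 97.4]
ee_rot: [0.001, -0.033, 0.999, 0.0]
wrist_force: [-0.8, -0.4, -0.1]
finger_gap: 0.4
```

```bash
cat >> h.py <<'E'
def look(n):
    np.set_printoptions(precision=2,suppress=True)
    s=r.get_state();W=vision.camera_params("wrist");im=vision.snapshot("wrist");cv2.imwrite(f"pics/{n}.png",im)
    np.savez(f"{n}.npz",K=W['K'],R=W['R'],t=W['t']);print(s['time'],s['eef_pos'],s['wrist_force'],s['finger_gap'])
E
python3 -c "
from h import *
look('w3')"
```

```text
9.6 [504.1  -87.94  97.41] [-0.84 -0.42 -0.14] 0.44319461701794804
```

View pics/w3.png

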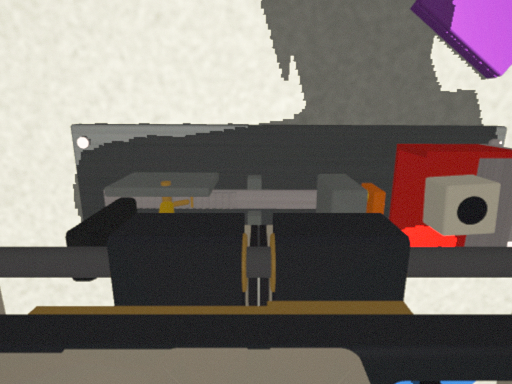

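Call:
step_arm:
  moves:
    - {"x": 0.0005,"y": -0.007,"z": 0.0,"wx": 0.0,"wy": 0.0,"wz": 0.0}
    - {"x": 0.0008,"y": -0.013,"z": 0.0,"wx": 0.0,"wy": 0.0,"wz": 0.0}
    - {"x": 0.0008,"y": -0.013,"z": 0.0,"wx": 0.0,"wy": 0.0,"wz": 0.0}
    - {"x": 0.0008,"y": -0.013,"z": 0.0,"wx": 0.0,"wy": 0.0,"wz": 0.0}

```text
time: 10.15
eef_pos: [503.9, -101.3, 96.2]
ee_rot: [-0.0, -0.032, 0.999, 0.0]
wrist_force: [-0.7, 0.3, 0.2]
finger_gap: 0.3
```

Call:
step_arm:
  moves:
    - {"x": 0.0,"y": -0.002,"z": 0.0,"wx": 0.0,"wy": 0.0,"wz": 0.0}
    - {"x": 0.0,"y": -0.002,"z": 0.0,"wx": 0.0,"wy": 0.0,"wz": 0.0}

```text
time: 10.4
eef_pos: [503.9, -103.1, 96.2]
ee_rot: [-0.0, -0.033, 0.999, -0.0]
wrist_force: [-0.4, 0.5, 0.4]
finger_gap: 0.3
```

Call:
step_arm:
  moves:
    - {"x": 0.0,"y": -0.002,"z": 0.0,"wx": 0.0,"wy": 0.0,"wz": 0.0}
    - {"x": 0.0,"y": -0.002,"z": 0.0,"wx": 0.0,"wy": 0.0,"wz": 0.0}

```text
time: 10.65
eef_pos: [503.9, -105.1, 96.2]
ee_rot: [-0.0, -0.033, 0.999, -0.0]
wrist_force: [0.5, 0.4, 0.1]
finger_gap: 0.5
```

Call:
step_arm:
  moves:
    - {"x": 0.0,"y": -0.002,"z": 0.0,"wx": 0.0,"wy": 0.0,"wz": 0.0}
    - {"x": 0.0,"y": -0.002,"z": 0.0,"wx": 0.0,"wy": 0.0,"wz": 0.0}

```text
time: 10.9
eef_pos: [503.9, -107.2, 96.2]
ee_rot: [-0.0, -0.033, 0.999, 0.0]
wrist_force: [-0.4, -1.3, -0.3]
finger_gap: 0.6
```

Call:
step_arm:
  moves:
    - {"x": 0.0,"y": -0.002,"z": 0.0,"wx": 0.0,"wy": 0.0,"wz": 0.0}
    - {"x": 0.0,"y": -0.002,"z": 0.0,"wx": 0.0,"wy": 0.0,"wz": 0.0}

```text
time: 11.15
eef_pos: [503.9, -109.2, 96.2]
ee_rot: [0.0, -0.033, 0.999, 0.0]
wrist_force: [0.4, -0.6, -0.5]
finger_gap: 0.6
```

Call:
step_arm:
  moves:
    - {"x": 0.0,"y": -0.002,"z": 0.0,"wx": 0.0,"wy": 0.0,"wz": 0.0}
    - {"x": 0.0,"y": -0.002,"z": 0.0,"wx": 0.0,"wy": 0.0,"wz": 0.0}

```text
time: 11.4
eef_pos: [504.0, -111.1, 96.2]
ee_rot: [0.0, -0.033, 0.999, 0.0]
wrist_force: [-0.1, 0.7, 0.3]
finger_gap: 0.3
```

Call:
step_arm:
  moves:
    - {"x": 0.0002,"y": -0.003,"z": 0.0,"wx": 0.0,"wy": 0.0,"wz": 0.0}
    - {"x": 0.0002,"y": -0.003,"z": 0.0,"wx": 0.0,"wy": 0.0,"wz": 0.0}

```text
time: 11.65
eef_pos: [504.3, -114.2, 96.3]
ee_rot: [0.0, -0.033, 0.999, 0.0]
wrist_force: [-0.6, 1.8, 1.3]
finger_gap: 0.4
```

Call:
step_arm:
  moves:
    - {"x": 0.0002,"y": -0.003,"z": 0.0,"wx": 0.0,"wy": 0.0,"wz": 0.0}
    - {"x": 0.0002,"y": -0.003,"z": 0.0,"wx": 0.0,"wy": 0.0,"wz": 0.0}

```text
time: 11.9
eef_pos: [504.6, -117.1, 96.4]
ee_rot: [0.0, -0.033, 0.999, 0.0]
wrist_force: [-0.9, 2.9, 2.2]
finger_gap: 0.4
```

```bash
python3 - <<'E'
from h import *
look('w4')
a=vision.snapshot("scene");b=vision.snapshot("side")
o=np.hstack([cv2.resize(a[130:230,205:345],None,fx=2.8,fy=2.8),cv2.resize(b[160:260,200:340],None,fx=2.8,fy=2.8)]);cv2.imwrite("pics/l2.png",o)
E
```

```text
11.9 [ 504.57 -117.12   96.39] [-0.92  2.85  2.2 ] 0.4041746657050731
```

View pics/l2.png

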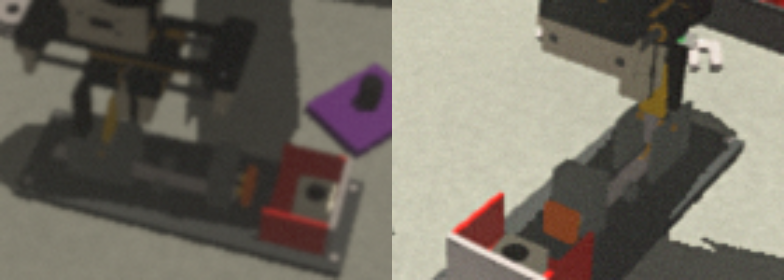

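View pics/w4.png

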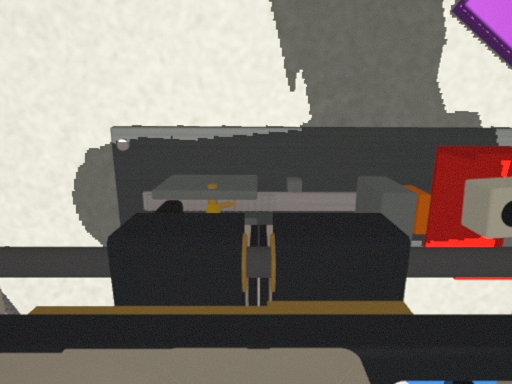

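Contact with the trigger came at about y=-112.5. Now the first squeeze, with force checks.

Call:
step_arm:
  moves:
    - {"x": 0.0003,"y": -0.004,"z": 0.0,"wx": 0.0,"wy": 0.0,"wz": 0.0}
    - {"x": 0.0005,"y": -0.008,"z": 0.0,"wx": 0.0,"wy": 0.0,"wz": 0.0}
    - {"x": 0.0005,"y": -0.008,"z": 0.0,"wx": 0.0,"wy": 0.0,"wz": 0.0}

```text
time: 12.42
eef_pos: [505.0, -125.4, 96.2]
ee_rot: [0.0, -0.032, 0.999, -0.0]
wrist_force: [1.3, 1.7, 2.5]
finger_gap: 0.5
```

Call:
step_arm:
  moves:
    - {"x": 0.0003,"y": -0.004,"z": 0.0,"wx": 0.0,"wy": 0.0,"wz": 0.0}
    - {"x": 0.0005,"y": -0.008,"z": 0.0,"wx": 0.0,"wy": 0.0,"wz": 0.0}
    - {"x": 0.0005,"y": -0.008,"z": 0.0,"wx": 0.0,"wy": 0.0,"wz": 0.0}

```text
time: 12.8
eef_pos: [505.4, -133.3, 96.1]
ee_rot: [0.0, -0.032, 0.999, 0.0]
wrist_force: [0.8, 2.9, 0.1]
finger_gap: 0.3
```

Call:
step_arm:
  moves:
    - {"x": 0.0001,"y": -0.0015,"z": 0.0,"wx": 0.0,"wy": 0.0,"wz": 0.0}
    - {"x": 0.0001,"y": -0.0015,"z": 0.0,"wx": 0.0,"wy": 0.0,"wz": 0.0}

```text
time: 13.05
eef_pos: [505.5, -134.6, 96.1]
ee_rot: [0.0, -0.033, 0.999, 0.0]
wrist_force: [2.3, 2.9, 0.0]
finger_gap: 0.4
```

Call:
step_arm:
  moves:
    - {"x": 0.0001,"y": -0.0015,"z": 0.0,"wx": 0.0,"wy": 0.0,"wz": 0.0}
    - {"x": 0.0001,"y": -0.0015,"z": 0.0,"wx": 0.0,"wy": 0.0,"wz": 0.0}

```text
time: 13.3
eef_pos: [505.5, -136.0, 96.0]
ee_rot: [-0.0, -0.033, 0.999, 0.0]
wrist_force: [2.2, 2.4, -1.8]
finger_gap: 0.2
```

```bash
python3 - <<'E'
from h import *
look('w5')
a=vision.snapshot("scene");b=vision.snapshot("side")
o=np.hstack([cv2.resize(a[130:230,205:345],None,fx=2.8,fy=2.8),cv2.resize(b[160:260,200:340],None,fx=2.8,fy=2.8)]);cv2.imwrite("pics/l3.png",o)
E
```

```text
13.3 [ 505.52 -136.04   96.  ] [ 2.16  2.45 -1.83] 0.22624667002582732
```

View pics/l3.png

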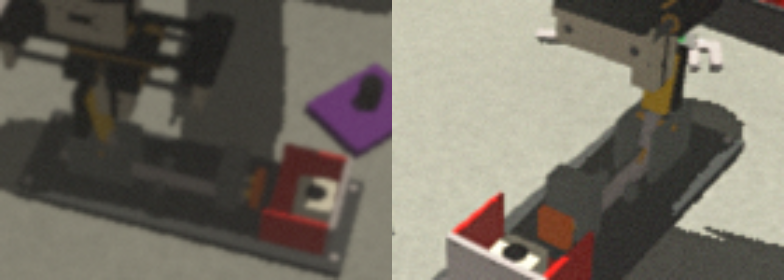

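View pics/w5.png

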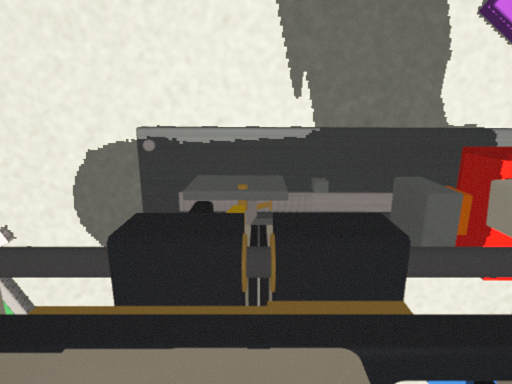

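```bash
python3 - <<'E'
from h import *
for n in('w4','w5'):
    im=cv2.imread(f"pics/{n}.png");globals()[n]=cv2.resize(im[135:245,340:500],None,fx=2.5,fy=2.5,interpolation=cv2.INTER_CUBIC)
cv2.imwrite("pics/cmp.png",np.clip(np.hstack([w4,w5])*1.6,0,255).astype('u1'))
E
```

```text
(no output)
```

View pics/cmp.png

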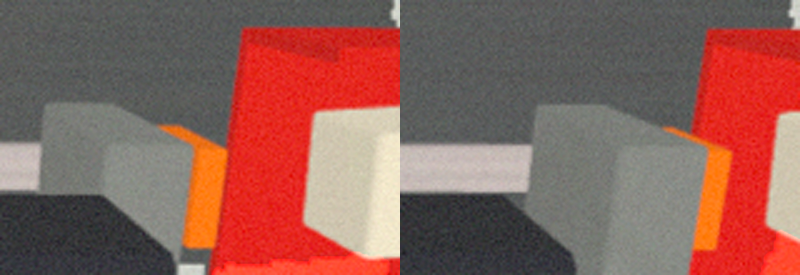

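```bash
python3 - <<'E'
from h import *
np.set_printoptions(precision=1,suppress=True)
for n,j,q in(('w4',(417,193.6),(437,146.2)),('w5',(462.6,193.6),(463,146.2))):
    W=dict(np.load(n+'.npz'));print(n,plane(W,j,66),plane(W,q,57))
E
```

```text
w4 [478.7 -24.5  66. ] [450.9 -13.4  57. ]
w5 [477.8 -16.8  66. ] [450.8 -17.   57. ]
```

First stroke advanced the jaw about 8 mm. Next, return and pump again.

Call:
step_arm:
  moves:
    - {"x": -0.0008,"y": 0.014,"z": 0.0,"wx": 0.0,"wy": 0.0,"wz": 0.0}
    - {"x": -0.0016,"y": 0.028,"z": 0.0,"wx": 0.0,"wy": 0.0,"wz": 0.0}
    - {"x": -0.0016,"y": 0.028,"z": 0.0,"wx": 0.0,"wy": 0.0,"wz": 0.0}
    - {"x": -0.0016,"y": 0.028,"z": 0.0,"wx": 0.0,"wy": 0.0,"wz": 0.0}

```text
time: 13.95
eef_pos: [503.8, -107.8, 96.3]
ee_rot: [-0.0, -0.033, 0.999, -0.0]
wrist_force: [-0.7, 0.2, 0.3]
finger_gap: 0.5
```

Call:
step_arm:
  moves:
    - {"x": 0.0005,"y": -0.008,"z": 0.0,"wx": 0.0,"wy": 0.0,"wz": 0.0}
    - {"x": 0.001,"y": -0.017,"z": 0.0,"wx": 0.0,"wy": 0.0,"wz": 0.0}
    - {"x": 0.0014,"y": -0.024,"z": 0.0,"wx": 0.0,"wy": 0.0,"wz": 0.0}
    - {"x": 0.0016,"y": -0.028,"z": 0.0,"wx": 0.0,"wy": 0.0,"wz": 0.0}
    - {"x": 0.0016,"y": -0.028,"z": 0.0,"wx": 0.0,"wy": 0.0,"wz": 0.0}

```text
time: 14.58
eef_pos: [505.9, -136.4, 96.2]
ee_rot: [0.0, -0.032, 0.999, -0.0]
wrist_force: [1.6, 3.5, 1.0]
finger_gap: 0.1
```

```bash
python3 - <<'E'
from h import *
look('w6')
im=cv2.imread("pics/w6.png")
cv2.imwrite("pics/w6c.png",np.clip(cv2.resize(im[135:245,340:512],None,fx=4,fy=4,interpolation=cv2.INTER_CUBIC)*1.6,0,255).astype('u1'))
E
```

```text
14.575 [ 505.92 -136.44   96.16] [1.62 3.53 0.99] 0.12673154583161497
```

View pics/w6c.png

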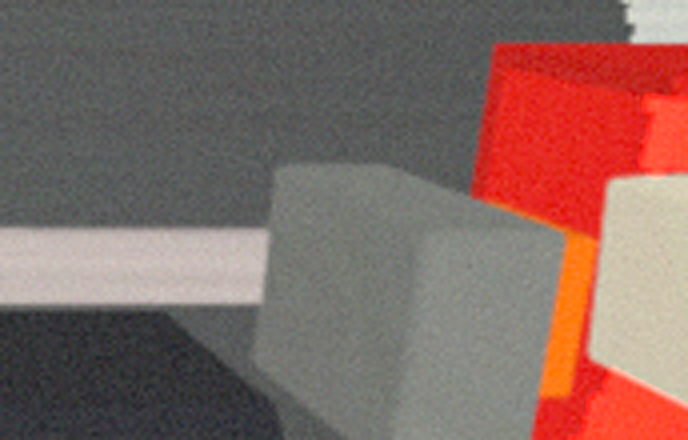

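Call:
step_arm:
  moves:
    - {"x": -0.0008,"y": 0.014,"z": 0.0,"wx": 0.0,"wy": 0.0,"wz": 0.0}
    - {"x": -0.0016,"y": 0.028,"z": 0.0,"wx": 0.0,"wy": 0.0,"wz": 0.0}
    - {"x": -0.0016,"y": 0.028,"z": 0.0,"wx": 0.0,"wy": 0.0,"wz": 0.0}
    - {"x": -0.0016,"y": 0.028,"z": 0.0,"wx": 0.0,"wy": 0.0,"wz": 0.0}

```text
time: 15.12
eef_pos: [503.8, -107.7, 96.2]
ee_rot: [-0.0, -0.033, 0.999, -0.0]
wrist_force: [0.2, -0.4, -0.3]
finger_gap: 0.3
```

Call:
step_arm:
  moves:
    - {"x": 0.0005,"y": -0.008,"z": 0.0,"wx": 0.0,"wy": 0.0,"wz": 0.0}
    - {"x": 0.001,"y": -0.017,"z": 0.0,"wx": 0.0,"wy": 0.0,"wz": 0.0}
    - {"x": 0.0014,"y": -0.024,"z": 0.0,"wx": 0.0,"wy": 0.0,"wz": 0.0}
    - {"x": 0.0016,"y": -0.028,"z": 0.0,"wx": 0.0,"wy": 0.0,"wz": 0.0}
    - {"x": 0.0016,"y": -0.028,"z": 0.0,"wx": 0.0,"wy": 0.0,"wz": 0.0}

```text
time: 15.75
eef_pos: [505.9, -136.5, 96.2]
ee_rot: [0.0, -0.032, 0.999, -0.0]
wrist_force: [2.7, 2.5, 1.0]
finger_gap: 0.4
```

Call:
step_arm:
  moves:
    - {"x": -0.0008,"y": 0.014,"z": 0.0,"wx": 0.0,"wy": 0.0,"wz": 0.0}
    - {"x": -0.0016,"y": 0.028,"z": 0.0,"wx": 0.0,"wy": 0.0,"wz": 0.0}
    - {"x": -0.002,"y": 0.04,"z": 0.02,"wx": 0.0,"wy": 0.0,"wz": 0.0}
    - {"x": -0.005,"y": 0.09,"z": 0.06,"wx": 0.0,"wy": 0.0,"wz": 0.0}
    - {"x": -0.007,"y": 0.13,"z": 0.1,"wx": 0.0,"wy": 0.0,"wz": 0.0}

```text
time: 16.38
eef_pos: [497.3, -4.4, 196.8]
ee_rot: [-0.001, -0.033, 0.999, -0.0]
wrist_force: [1.2, 0.4, -0.8]
finger_gap: 0.5
```

Call:
step_arm:
  moves:
    - {"x": 0.0,"y": 0.0,"z": 0.0,"wx": 0.0,"wy": 0.0,"wz": 0.0}
    - {"x": 0.0,"y": 0.0,"z": 0.0,"wx": 0.0,"wy": 0.0,"wz": 0.0}

```text
time: 16.62
eef_pos: [497.7, -5.4, 195.8]
ee_rot: [-0.0, -0.033, 0.999, -0.0]
wrist_force: [0.2, 0.0, -0.4]
finger_gap: 0.8
```

```bash
python3 - <<'E'
from h import *
look('w7')
E
```

```text
16.625 [497.68  -5.39 195.79] [ 0.25  0.04 -0.36] 0.827116184379939
```

View pics/w7.png

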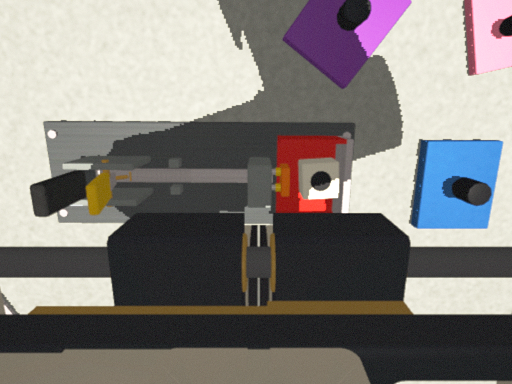

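```bash
python3 - <<'E'
from h import *
im=cv2.imread("pics/w7.png")
cv2.imwrite("pics/w7c.png",np.clip(cv2.resize(im[125:215,235:365],None,fx=6,fy=6,interpolation=cv2.INTER_CUBIC)*1.3,0,255).astype('u1'))
E
```

```text
(no output)
```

View pics/w7c.png

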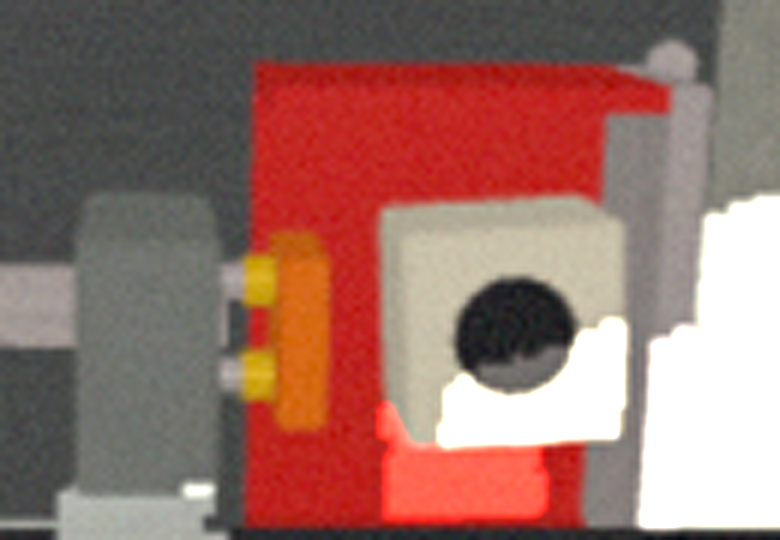

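```bash
python3 - <<'E'
from h import *
np.set_printoptions(precision=1,suppress=True)
W=dict(np.load("w7.npz"))
u=np.array([-.0625,.998,0]); o=np.array([493.4,73.6,0])
f=lambda x,y,z:(plane(W,(x/6+235-.4,y/6+125-.4),z)-o)@u+135
print("jaw",f(222,240,66),f(218,485,66),"padfront",f(330,255,47),f(328,430,47),"padback",f(275,255,47),f(274,430,47))
print("wall",f(671,110,57),f(640,525,57),"nest floor left",f(250,120,16),f(245,500,16),"floor end",f(604,115,16),f(582,520,16))
print("block",f(405,235,46),f(402,430,46),f(627,225,46),f(622,438,46))
E
```

```text
jaw 67.78793098033898 67.76181887486891 padfront 85.62468188606357 86.13017320746911 padback 76.96627674930032 77.43600056006568
wall 135.00256033168003 134.78378185653304 nest floor left 74.33987152964531 74.72939787744008 floor end 134.61576951772759 135.24926151442693
block 97.44504574344663 98.18239619714659 132.31237337775303 133.80545943285188
```

Jaw measured at J≈40.8 (from both the jaw face and the pad), the block about 2 mm from the wall. I'll go back with an 8° tilt, so the wrist camera can see the jaw during the last strokes.

Call:
step_arm:
  moves:
    - {"x": 0.003,"y": -0.05,"z": 0.0,"wx": 4.0,"wy": 0.0,"wz": 0.0}
    - {"x": 0.0055,"y": -0.094,"z": -0.01,"wx": 8.0,"wy": 0.0,"wz": 0.0}
    - {"x": 0.0055,"y": -0.094,"z": -0.05,"wx": 8.0,"wy": 0.0,"wz": 0.0}
    - {"x": 0.0055,"y": -0.094,"z": -0.09,"wx": 8.0,"wy": 0.0,"wz": 0.0}
    - {"x": 0.0055,"y": -0.094,"z": -0.1,"wx": 8.0,"wy": 0.0,"wz": 0.0}

```text
time: 17.3
eef_pos: [501.2, -101.1, 92.8]
ee_rot: [-0.001, -0.031, 0.997, 0.07]
wrist_force: [0.0, -0.1, 0.3]
finger_gap: 0.5
```

Call:
step_arm:
  moves:
    - {"x": 0.0,"y": 0.0,"z": 0.0,"wx": 0.0,"wy": 0.0,"wz": 0.0}
    - {"x": 0.0,"y": 0.0,"z": 0.0,"wx": 0.0,"wy": 0.0,"wz": 0.0}

```text
time: 17.55
eef_pos: [505.0, -100.0, 97.5]
ee_rot: [0.003, -0.033, 0.997, 0.07]
wrist_force: [0.4, 0.2, 1.2]
finger_gap: 0.4
```

Call:
step_arm:
  moves:
    - {"x": 0.0005,"y": -0.01,"z": 0.0,"wx": 0.0,"wy": 0.0,"wz": 0.0}
    - {"x": 0.001,"y": -0.02,"z": 0.0,"wx": 0.0,"wy": 0.0,"wz": 0.0}
    - {"x": 0.0015,"y": -0.029,"z": 0.0,"wx": 0.0,"wy": 0.0,"wz": 0.0}
    - {"x": 0.002,"y": -0.034,"z": 0.0,"wx": 0.0,"wy": 0.0,"wz": 0.0}
    - {"x": 0.002,"y": -0.036,"z": 0.0,"wx": 0.0,"wy": 0.0,"wz": 0.0}

```text
time: 18.18
eef_pos: [506.7, -136.3, 96.5]
ee_rot: [0.003, -0.032, 0.997, 0.07]
wrist_force: [1.2, 2.6, 2.5]
finger_gap: 0.5
```

Call:
step_arm:
  moves:
    - {"x": 0.0,"y": 0.0,"z": 0.0,"wx": 0.0,"wy": 0.0,"wz": 0.0}

```text
time: 18.3
eef_pos: [506.2, -136.1, 96.2]
ee_rot: [0.002, -0.032, 0.997, 0.07]
wrist_force: [1.1, 2.3, 2.0]
finger_gap: 0.8
```

```bash
python3 - <<'E'
from h import *
look('w8')
im=cv2.imread("pics/w8.png")
cv2.imwrite("pics/w8c.png",np.clip(cv2.resize(im[125:255,382:512],None,fx=4,fy=4,interpolation=cv2.INTER_CUBIC)*1.3,0,255).astype('u1'))
E
```

```text
18.3 [ 506.24 -136.09   96.18] [1.1  2.28 1.96] 0.8119322337411219
```

View pics/w8c.png

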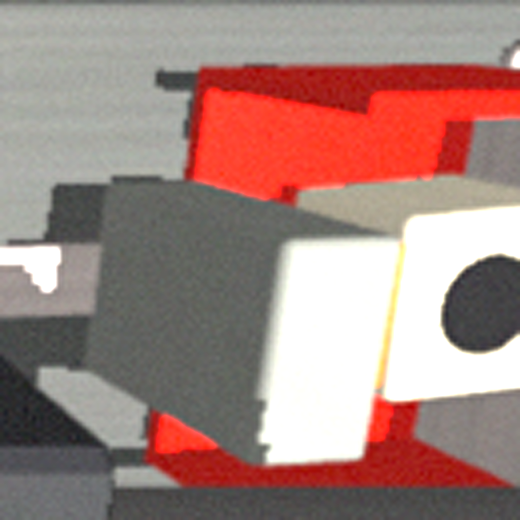

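```bash
cat >> h.py <<'E'
u=np.array([-.0625,.998,0]); o=np.array([493.4,73.6,0])
def st(W,uv,z): return (plane(W,uv,z)-o)@u+135
E
python3 - <<'E'
from h import *
W=dict(np.load("w8.npz"))
f=lambda x,y,z:round(st(W,(x/4+382-.4,y/4+125-.4),z),1)
print("jaw",f(400,242,66),f(367,458,66),"jaw back",f(287,242,66),f(264,462,66),"floor end",f(472,122,16),f(440,180,16),"nest left",f(200,90,16),f(190,180,16),f(152,420,16))
E
```

```text
jaw 76.0 77.3 jaw back 55.7 58.0 floor end 134.0 129.2 nest left 72.8 73.4 72.4
```

Call:
step_arm:
  moves:
    - {"x": -0.001,"y": 0.018,"z": 0.0,"wx": 0.0,"wy": 0.0,"wz": 0.0}
    - {"x": -0.002,"y": 0.036,"z": 0.0,"wx": 0.0,"wy": 0.0,"wz": 0.0}
    - {"x": -0.002,"y": 0.04,"z": 0.03,"wx": 0.0,"wy": 0.0,"wz": 0.0}
    - {"x": -0.005,"y": 0.09,"z": 0.06,"wx": -4.0,"wy": 0.0,"wz": 0.0}
    - {"x": -0.0075,"y": 0.13,"z": 0.1,"wx": -8.0,"wy": 0.0,"wz": 0.0}

```text
time: 18.98
eef_pos: [497.3, -5.1, 196.5]
ee_rot: [-0.001, -0.032, 0.999, -0.001]
wrist_force: [0.6, 1.4, 0.6]
finger_gap: 0.8
```

Call:
step_arm:
  moves:
    - {"x": 0.0,"y": 0.01,"z": 0.0,"wx": 0.0,"wy": 0.0,"wz": 0.0}
    - {"x": 0.0,"y": 0.01,"z": 0.0,"wx": 0.0,"wy": 0.0,"wz": 0.0}
    - {"x": 0.0,"y": 0.01,"z": 0.0,"wx": 0.0,"wy": 0.0,"wz": 0.0}

```text
time: 19.35
eef_pos: [497.7, 3.3, 195.1]
ee_rot: [-0.001, -0.032, 0.999, -0.0]
wrist_force: [-0.3, 0.1, 0.3]
finger_gap: 0.3
```

```bash
python3 - <<'E'
from h import *
look('w9')
im=cv2.imread("pics/w9.png")
cv2.imwrite("pics/w9c.png",np.clip(cv2.resize(im[125:215,235:365],None,fx=6,fy=6,interpolation=cv2.INTER_CUBIC)*1.3,0,255).astype('u1'))
E
```

```text
19.35 [497.74   3.34 195.14] [-0.28  0.14  0.26] 0.25179827683765016
```

View pics/w9c.png

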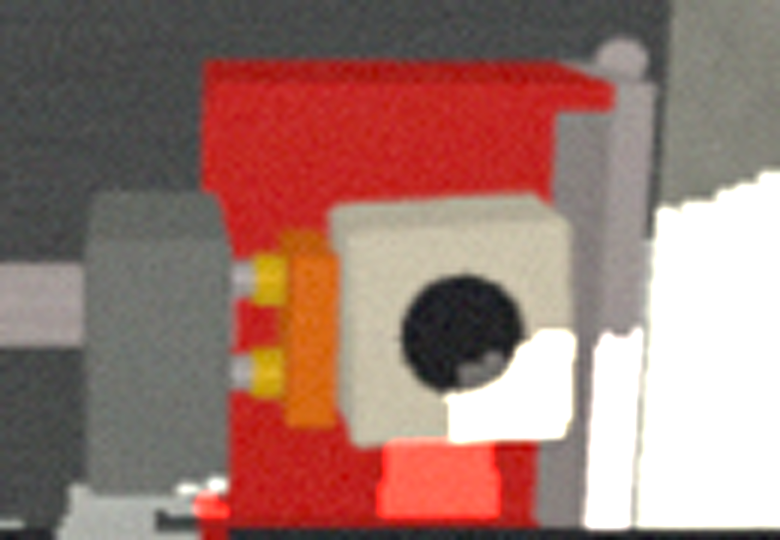

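```bash
python3 - <<'E'
from h import *
W=dict(np.load("w9.npz"))
f=lambda x,y,z:round(st(W,(x/6+235-.4,y/6+125-.4),z),1)
print("jaw",f(231,240,66),f(230,480,66),"padfront",f(340,252,47),f(338,425,47),"padback",f(285,252,47),f(285,425,47))
print("wall",f(614,108,57),f(585,525,57),"floor end",f(553,112,16),f(536,520,16))
print("block",f(345,230,46),f(352,445,46),f(572,225,46),f(572,438,46))
E
```

```text
jaw 77.8 78.2 padfront 95.8 96.3 padback 87.2 87.8
wall 135.1 134.6 floor end 134.5 135.4
block 96.6 98.8 132.2 134.2
```

J=51.0 before the final stroke, so stopping about 3.5 mm short of the earlier stroke end (y≈-132.6) should give J≈59. I'll go in steps with force checks.

Call:
step_arm:
  moves:
    - {"x": 0.003,"y": -0.05,"z": 0.0,"wx": 4.0,"wy": 0.0,"wz": 0.0}
    - {"x": 0.0055,"y": -0.103,"z": -0.01,"wx": 8.0,"wy": 0.0,"wz": 0.0}
    - {"x": 0.0055,"y": -0.103,"z": -0.05,"wx": 8.0,"wy": 0.0,"wz": 0.0}
    - {"x": 0.0055,"y": -0.103,"z": -0.09,"wx": 8.0,"wy": 0.0,"wz": 0.0}
    - {"x": 0.0055,"y": -0.103,"z": -0.1,"wx": 8.0,"wy": 0.0,"wz": 0.0}

```text
time: 20.02
eef_pos: [501.7, -100.6, 93.2]
ee_rot: [-0.001, -0.031, 0.997, 0.07]
wrist_force: [-0.4, 0.4, 0.0]
finger_gap: 0.6
```

Call:
step_arm:
  moves:
    - {"x": 0.0,"y": 0.0,"z": 0.0,"wx": 0.0,"wy": 0.0,"wz": 0.0}
    - {"x": 0.0,"y": 0.0,"z": 0.0,"wx": 0.0,"wy": 0.0,"wz": 0.0}
    - {"x": 0.0,"y": 0.0,"z": 0.0,"wx": 0.0,"wy": 0.0,"wz": 0.0}

```text
time: 20.4
eef_pos: [504.9, -98.8, 97.5]
ee_rot: [0.003, -0.033, 0.997, 0.07]
wrist_force: [-0.2, -0.0, 0.5]
finger_gap: 0.6
```

Call:
step_arm:
  moves:
    - {"x": 0.0005,"y": -0.01,"z": 0.0,"wx": 0.0,"wy": 0.0,"wz": 0.0}
    - {"x": 0.001,"y": -0.018,"z": 0.0,"wx": 0.0,"wy": 0.0,"wz": 0.0}
    - {"x": 0.0012,"y": -0.024,"z": 0.0,"wx": 0.0,"wy": 0.0,"wz": 0.0}
    - {"x": 0.0014,"y": -0.026,"z": 0.0,"wx": 0.0,"wy": 0.0,"wz": 0.0}
    - {"x": 0.0014,"y": -0.026,"z": 0.0,"wx": 0.0,"wy": 0.0,"wz": 0.0}

```text
time: 21.02
eef_pos: [506.3, -125.4, 97.2]
ee_rot: [0.003, -0.033, 0.997, 0.07]
wrist_force: [-0.2, 2.4, 6.5]
finger_gap: 0.2
```

Call:
step_arm:
  moves:
    - {"x": 0.0001,"y": -0.002,"z": 0.0,"wx": 0.0,"wy": 0.0,"wz": 0.0}
    - {"x": 0.0002,"y": -0.0035,"z": 0.0,"wx": 0.0,"wy": 0.0,"wz": 0.0}
    - {"x": 0.0002,"y": -0.0035,"z": 0.0,"wx": 0.0,"wy": 0.0,"wz": 0.0}

```text
time: 21.4
eef_pos: [506.5, -128.7, 97.2]
ee_rot: [0.003, -0.033, 0.997, 0.07]
wrist_force: [-0.6, 4.4, 6.8]
finger_gap: 0.2
```

Call:
step_arm:
  moves:
    - {"x": 0.0001,"y": -0.002,"z": 0.0,"wx": 0.0,"wy": 0.0,"wz": 0.0}
    - {"x": 0.0001,"y": -0.0025,"z": 0.0,"wx": 0.0,"wy": 0.0,"wz": 0.0}
    - {"x": 0.0001,"y": -0.0025,"z": 0.0,"wx": 0.0,"wy": 0.0,"wz": 0.0}

```text
time: 21.78
eef_pos: [506.7, -131.1, 97.1]
ee_rot: [0.003, -0.033, 0.997, 0.07]
wrist_force: [0.1, 4.5, 5.5]
finger_gap: 0.6
```

```bash
python3 - <<'E'
from h import *
look('w10')
im=cv2.imread("pics/w10.png")
a=np.clip(cv2.resize(im[125:225,382:512],None,fx=3.2,fy=3.2,interpolation=cv2.INTER_CUBIC)*1.0,0,255).astype('u1')
s=vision.snapshot("scene");cv2.imwrite("pics/s10.png",s);b=cv2.resize(s[165:215,260:325],None,fx=6,fy=6,interpolation=cv2.INTER_CUBIC)
b=cv2.resize(b,None,fx=1.06,fy=320/300)
b=np.clip(b*1.8,0,255).astype('u1');h=min(a.shape[0],b.shape[0]);cv2.imwrite("pics/w10c.png",np.hstack([a[:h],b[:h]][:2])[:,:800])
E
```

```text
21.775 [ 506.65 -131.12   97.1 ] [0.08 4.55 5.51] 0.5918920616062286
```

View pics/w10c.png

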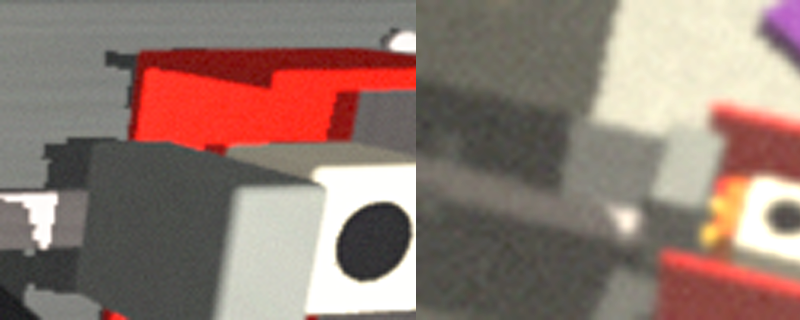

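```bash
python3 - <<'E'
from h import *
im=cv2.imread("pics/w10.png")
cv2.imwrite("pics/w10d.png",cv2.resize(im[125:255,382:512],None,fx=4,fy=4,interpolation=cv2.INTER_CUBIC))
E
```

```text
(no output)
```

View pics/w10d.png

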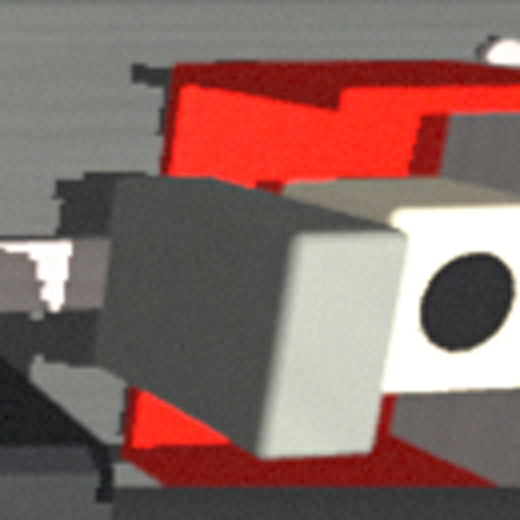

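```bash
python3 - <<'E'
from h import *
for n,j in (("w8",[(400,240),(367,460),(289,240),(264,462)]),("w10",[(405,235),(374,453),(292,235),(260,458)])):
    W=dict(np.load(n+".npz"));print(n,[round(st(W,(x/4+382-.4,y/4+125-.4),66),1) for x,y in j])
S=vision.camera_params("scene")
E
```

```text
w8 [np.float64(76.0), np.float64(77.4), np.float64(56.0), np.float64(58.0)]
w10 [np.float64(82.5), np.float64(84.4), np.float64(62.1), np.float64(63.0)]
```

Call:
step_arm:
  moves:
    - {"x": 0.0001,"y": -0.001,"z": 0.0,"wx": 0.0,"wy": 0.0,"wz": 0.0}
    - {"x": 0.0001,"y": -0.002,"z": 0.0,"wx": 0.0,"wy": 0.0,"wz": 0.0}
    - {"x": 0.0001,"y": -0.002,"z": 0.0,"wx": 0.0,"wy": 0.0,"wz": 0.0}

```text
time: 22.25
eef_pos: [506.7, -133.1, 96.9]
ee_rot: [0.003, -0.033, 0.997, 0.07]
wrist_force: [0.3, 3.5, 5.5]
finger_gap: 0.5
```

```bash
python3 - <<'E'
from h import *
look('w11')
im=cv2.imread("pics/w11.png")
cv2.imwrite("pics/w11d.png",cv2.resize(im[125:255,382:512],None,fx=4,fy=4,interpolation=cv2.INTER_CUBIC))
a=np.mean([vision.snapshot("scene").astype(float) for _ in range(6)],0)
b=np.mean([vision.snapshot("side").astype(float) for _ in range(6)],0)
np.save("sc.npy",a)
o=np.hstack([cv2.resize(a[170:210,275:325],None,fx=8,fy=8,interpolation=cv2.INTER_CUBIC)*1.8,cv2.resize(b[205:245,225:275],None,fx=8,fy=8,interpolation=cv2.INTER_CUBIC)*1.6])
cv2.imwrite("pics/l11.png",np.clip(o,0,255).astype('u1'))
E
```

```text
22.25 [ 506.73 -133.15   96.93] [0.34 3.49 5.53] 0.5184521004994598
```

View pics/w11d.png

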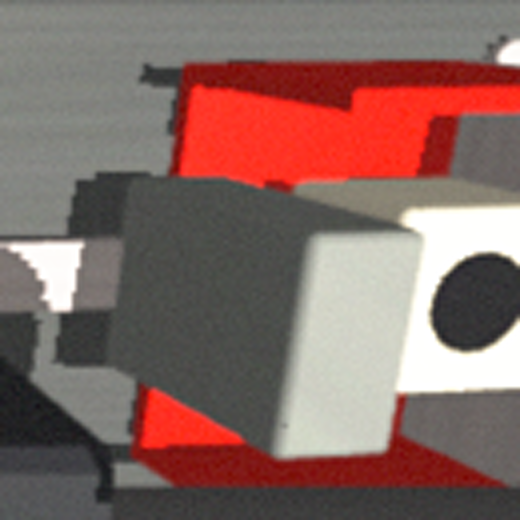

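View pics/l11.png

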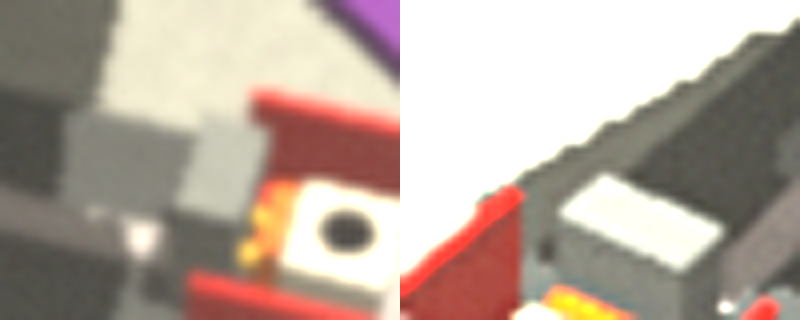

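```bash
python3 - <<'E'
from h import *
def edge(n):
    # jaw top front edge by subpixel: rows mid of top face, find brightness rise grey->white/dark etc
    im=cv2.imread(f"pics/{n}.png").astype(float).mean(2)[:, :]
    out=[]
    for row in range(192,228,4):
        g=im[row-1:row+2].mean(0); print(n,row,g[445:495:1].astype(int).tolist()) if row in(200,212) else 0
for n in("w8","w10","w11"): edge(n)
for n,j in (("w8",[(400,240),(367,460)]),("w10",[(405,235),(374,453),(292,235),(260,458)]),("w11",[(420,234),(388,453),(310,235),(274,459)])):
    W=dict(np.load(n+".npz"));print(n,[round(st(W,(x/4+382-.4,y/4+125-.4),66),1) for x,y in j])
E
```

```text
w8 200 [76, 76, 74, 78, 94, 125, 151, 177, 196, 207, 209, 208, 209, 209, 209, 207, 207, 207, 204, 208, 208, 208, 208, 206, 204, 205, 207, 204, 204, 204, 204, 205, 204, 205, 199, 181, 212, 243, 252, 254, 254, 254, 254, 254, 254, 254, 254, 200, 74, 49]
w8 212 [74, 76, 90, 122, 151, 173, 194, 204, 205, 207, 206, 205, 207, 205, 205, 206, 206, 206, 206, 205, 205, 205, 205, 205, 206, 206, 206, 206, 207, 207, 206, 204, 195, 173, 187, 231, 249, 253, 254, 254, 254, 254, 254, 254, 254, 254, 254, 254, 254, 246]
w10 200 [74, 76, 76, 76, 76, 73, 86, 116, 144, 170, 191, 207, 209, 209, 208, 206, 207, 207, 206, 206, 208, 207, 209, 204, 209, 206, 205, 205, 205, 206, 204, 205, 202, 203, 204, 205, 236, 254, 254, 254, 255, 248, 119, 48, 51, 52, 54, 53, 55, 52]
w10 212 [74, 74, 74, 76, 84, 112, 140, 168, 189, 204, 206, 205, 206, 206, 206, 205, 205, 205, 205, 205, 207, 204, 205, 204, 205, 205, 206, 206, 205, 205, 206, 207, 205, 211, 244, 254, 254, 254, 254, 254, 254, 254, 254, 254, 253, 238, 204, 171, 150, 117]
w11 200 [77, 75, 77, 75, 76, 77, 76, 76, 76, 75, 87, 117, 148, 171, 194, 207, 207, 207, 206, 207, 206, 206, 206, 207, 207, 207, 208, 207, 207, 207, 206, 205, 204, 204, 203, 204, 203, 204, 203, 210, 243, 254, 254, 255, 238, 100, 48, 51, 50, 53]
w11 212 [74, 73, 73, 75, 74, 75, 73, 72, 88, 117, 145, 172, 193, 202, 205, 205, 205, 205, 205, 206, 205, 205, 206, 205, 206, 207, 206, 205, 206, 205, 206, 204, 205, 204, 206, 206, 206, 217, 248, 254, 254, 254, 254, 254, 254, 254, 254, 246, 218, 183]
w8 [np.float64(76.0), np.float64(77.4)]
w10 [np.float64(82.5), np.float64(84.4), np.float64(62.1), np.float64(63.0)]
w11 [np.float64(83.0), np.float64(84.8), np.float64(63.1), np.float64(63.4)]
```

```bash
python3 - <<'E'
from h import *
for n,a,b in (("w8",448.6,477.6),("w10",451.0,478.6),("w11",454.8,482.4)):
    W=dict(np.load(n+".npz"));print(n,[round(st(W,(x,212),66),2) for x in (a,b)])
E
```

```text
w8 [np.float64(55.43), np.float64(76.75)]
w10 [np.float64(62.91), np.float64(83.35)]
w11 [np.float64(63.45), np.float64(83.94)]
```

Call:
step_arm:
  moves:
    - {"x": 0.0,"y": 0.0,"z": 0.0,"wx": 0.0,"wy": 0.0,"wz": 0.0}
    - {"x": 0.0,"y": 0.0,"z": 0.0,"wx": 0.0,"wy": 0.0,"wz": 0.0}
    - {"x": 0.0,"y": 0.0,"z": 0.0,"wx": 0.0,"wy": 0.0,"wz": 0.0}
    - {"x": 0.0,"y": 0.0,"z": 0.0,"wx": 0.0,"wy": 0.0,"wz": 0.0}

```text
time: 23.4
eef_pos: [506.7, -133.1, 96.9]
ee_rot: [0.003, -0.033, 0.997, 0.07]
wrist_force: [0.5, 4.0, 5.5]
finger_gap: 0.5
```

```bash
python3 - <<'E'
from h import *
look('w12')
im=cv2.imread("pics/w12.png").astype(float).mean(2)
g=im[211:214].mean(0);b=np.interp(140,g[448:460],np.arange(448,460));f=477+np.argmax(g[477:492]>230)
W=dict(np.load("w12.npz"));print(b,f,st(W,(b,212),66),st(W,(f-.5,212),66))
s=vision.snapshot("scene");cv2.imwrite("pics/s12.png",s)
E
```

```text
23.4 [ 506.73 -133.11   96.92] [0.47 3.96 5.48] 0.5398680393756511
454.8008474576271 483 63.478423526706905 84.03772112835351
```

View pics/s12.png

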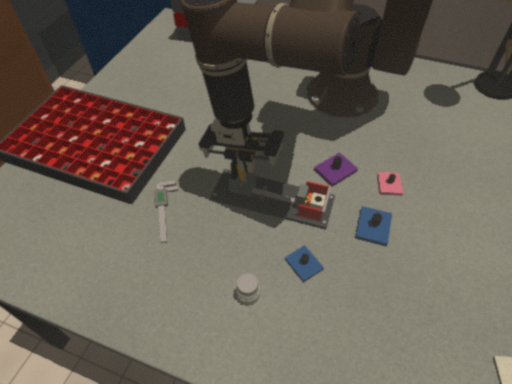

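The hold is steady: the lid is upright at (375,225), and the jar, washers and caliper haven't moved. Handing in.

```bash
python3 -c "
from rig import ticket
print(ticket.finish_job())"
```

```text
the job is handed in; nothing more can be done
None
```

I lifted the blue lid off by its knob and set it upright on the bench. I then pumped the trigger five times with the closed fingers and handed the job in at about 23 s, with the arm still holding the trigger squeezed.

**Pad position:** I estimate the pad is pushed in about 4.5–5 mm.
- Two checks disagreed slightly. The wrist camera put jaw travel at about 58.2–59 mm, and the arm's movement gave about 59.2 mm; 59 mm was the target.
- The last 2 mm push moved the jaw about 0.6 mm by camera, against about 1.1 mm expected.
- I couldn't measure the pad gap directly, because the jaw hid it from the wrist camera. The scene view showed only yellow sleeve in the gap, which fits about halfway in.

**Block:** I couldn't see whether it touches the end wall; I take it as seated because the spring pad is pressing on it.

**Hold and forces:** the last readings were steady, at about 4 N sideways and 5.5 N upward from friction. The highest reading I saw was about 11 N, when the lid touched down.

**Bystanders:** the jar, washers and caliper were untouched, and the other lids were left alone.

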